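# Tumbler guard check and dead-man hold

### The job

Do the start-of-day guard check on the bench-top polishing tumbler: swing its front door all the way down to its stop, push it fully shut again, then press the spring-loaded dead-man lever on the blue control box down to its middle position, where the pointer is on the green band. Finish while still holding the lever there, not let up and not pushed through to the bottom, with the door still shut. Leave the tool case, the wrench and the spray can where they are.

Things in the scene. Friction and masses are not known exactly. Their poses are not given: they have to be found in the camera images.
- cabinet: The fixed polishing tumbler: a red sheet-metal cabinet 220 deep (its x) x 260 wide (y) x 190 mm high, with a drum inside. Origin at the centre of its underside; its -x side is the open front, closed by the door, and faces roughly towards the robot. Its top is flat and free, level with z = 190 mm.
- door_handle (a point): Middle of the door's handle: round steel bar, 14 mm thick, 170 mm long, parallel to the hinge (cabinet y), on a post at each end (156 mm clear between). It lies in the door's plane, 42 mm beyond its free edge and 170 mm from the hinge line; shut, it is straight above the hinge, 230 mm above the table, 40 mm above the cabinet's top.
- door_hinge (a point): Middle of the door's hinge line, on the cabinet's front, 112 mm in front of the cabinet's origin (its -x side) and 60 mm above the table. The line runs along the cabinet's y. The point is fixed to the cabinet and has the cabinet's axes.
- door (a joint): Angle of the door (grey frame, clear window, 236 wide x 128 high x 12 mm, about 0.6 kg) about its lower edge, rad: 0 shut, upright; grows as its top swings down towards cabinet -x; 1.15 at its lower stop. Handle = hinge + 170 mm x (sin angle to cabinet -x, cos angle up). Stiff hinge: it stays where left; 4 N at the handle opens it, up to 8 N raises it. Starts shut or ajar up to 0.25.
- pedestal: Fixed blue control box of the lever, 130 (x) x 100 (y) x 55 mm high, left or right of the cabinet. Origin on the table, 40 mm in front (-x) of the pivot; box from 45 mm in front to 85 mm behind it. The lever points to the box's -x, towards the robot; pivot 110 mm above the table. Red-green-red plates, tops 140 mm high, stand 30 mm either side of the arm, 80 mm in front of the pivot.
- lever_pad (a point): Centre of the upper face of the lever's round yellow push pad (50 mm across, 14 mm thick), which is 140 mm from the pivot. Released it is about 151 mm above the table; in the middle position 120 mm; at the bottom stop 89 mm. Nothing is under the pad.
- lever (a joint): Angle of the dead-man lever, rad: 0 released (arm slopes up 0.22 rad towards the pad), grows as the pad is pressed down, 0.22 in the middle position (arm level, white pointer in mid green band), 0.44 at the bottom stop. Green band: 0.14 to 0.30. A spring returns it: pressing down at the pad takes about 4 N to start, 10 N in the middle, 16 N at the bottom.
- case: Loose grey metal tool case lying on the table, 150 x 100 x 45 mm, 1.2 kg, on the other side of the cabinet from the control box; origin at the centre of its underside. Leave it.
- wrench: Loose steel wrench, about 180 mm long and 10 mm thick, lying flat on the table between the robot and the tumbler; origin at its underside. Leave it.
- can: Loose blue spray can, 60 mm across and 150 mm tall, standing on the table to the left; origin at the centre of its foot. Leave it standing.
Mind the look-alikes: they are no part of the job. There is more than one size of the pedestal; the job needs the largest. Leave any pink look-alike of the can alone.

How it is judged:
On the way, in this order (a step that is already met when the one before it is completed fails the run):
1. the door is swung down to its stop (value of joint door above 1.02 rad), for 0.1 s.
2. the door is pushed fully shut again (value of joint door below 0.05 rad), for 0.2 s.
3. the robot holds the lever in its middle position, on the green band, with the door shut (value of joint lever between 0.14 and 0.3 rad and (contact force between pedestal and the fingers above 3 N or contact force between pedestal and the arm above 3 N) and value of joint door below 0.05 rad), for 1 s.
At the end, for the whole second after the job is handed in: The robot is still pressing the lever (more than 3 N), its angle steadily between 0.14 and 0.30 rad (green band), the door within 0.05 rad of shut, and the case, wrench and can within 30 mm of where they began, the can upright (all of step 3 and angle between can's own z axis and vertical below 0.2 rad and distance of each of case, wrench, can from where it was at the start of the episode below 0.03 m); the arm keeps its last pose, push and grip.
It fails at once if the tool case is moved (distance of case from where it was at the start of the episode above 0.03 m).
It fails at once if the wrench is moved (distance of wrench from where it was at the start of the episode above 0.03 m).
It fails at once if the spray can is moved or tipped (distance of can from where it was at the start of the episode above 0.03 m or angle between can's own z axis and vertical above 0.3 rad).
It also fails if it takes over 48 s, if anything falls off the work surface, if the arm or the gripper's body presses on something with over 40 N, if the wrist force passes 120 N, or if a joint passes its speed limit or range.

### The arm

A 6-joint arm with a two-finger parallel gripper is mounted at the origin on the work surface. World frame = base frame: x ahead of the robot, y to its left, z up, the work surface at z = 0. Lengths are in m, angles in rad, forces in N, time in s.
With the tool pointing down it reaches from about 0.35 to 0.875 m from the base axis. Payload 4.2 kg.
Tool frame: the origin (TCP) lies on the front face of the gripper's body, between the roots of the fingers; the fingertips stand 73 mm ahead of it and the grasp point (between the pads) lies bot.hold_point_z ahead of it (bot.hold_point_z is the distance from the TCP to the grasp point, in m); z points along the fingers, y is the direction in which the jaws open and shut (so a half turn about z gives the same grasp; the last joint's range is limited). The gripper opens to 85 mm and grips with 20 to 120 N. Pads are 22 mm wide; open, the fingers measure 114 mm over their backs; the gripper's body (76 mm by 85 mm) begins 54 mm behind the grasp point. The pads swing forward as they close: fully open they stand 13 mm farther back than shut.
Start: joints at [1.446, 0.385, 0.008, 0, -1.194, -0.259], TCP at [0.234, 0.58, 0.304] pointing down, gripper open.
Joint ranges: [-3.14, 3.14], [-1.21, 2.06], [-1.07, 1.41], [-3.16, 2.05], [-2.99, -0.16], [-3.1, 3.1]. Speed limits (rad/s): [2.79, 2.79, 3.14, 3.14, 3.14, 3.14].

### API

Orientations are given as a rotation vector (axis times angle).
In Python, from bench import bot gives the robot as it stands. The module is installed in compiled form; this text tells all that it offers.
- The arm moves only by the tool jog_arm, never from a script. Its argument "deltas" is a list that holds one entry, the list of rows, each a list of 5 numbers: the opening, from 0 (shut) to 1 (fully open), then the shift along the tool's x, y, z in m, then the turn about the tool's z in rad. A call has exactly 8 rows; each row shifts and turns the pose as measured when the row begins, along the tool's axes as they then stand; what a row does not reach is not made up. A row lasts 1/10 s, in which the tool goes at most 50 mm and 8.59 degrees, less where a joint would pass 70% of its speed; a pose out of reach is approached as far as the arm can. A call is refused whole if a number of a shift passes 0.05 or a number of a turn 0.15, either way. A call with a gripper value outside its range is refused whole. The fingers move at their own pace and stop on an object; "squeeze" is the grip in N (left out, the last holds). Time passes only in rows, so rows that do not move let the fingers close, or fill a call up. It gives the time, the measured TCP pose, the force and the opening at its end, in the units of the state.
- bot.state(): the state, without advancing time (a new reading comes with each control period).
- bot.get_image(name): name is "scene" or "top" or "wrist"; returns the picture (480x640x3 uint8, red, green, blue); there is no depth.
- bot.calibration(name): a dict with "K" (3x3 intrinsics, pixels), "rvec" (rotation vector, rad) and "tvec" (3), from world to camera coordinates, as OpenCV has them. Camera axes: x right, y down, z forward; pixel columns grow to the right and rows downward; lengths in m; the calibration is good to about 2 mm. A picture is of the moment at which its call begins: read the wrist's pose just before it. calibration takes no time and is no camera call; for the wrist camera it gives the pose at the moment of the call.
- bot.close_job(): hands the job in, once; it reports no verdict.
The state is a dict: "time": time; "q": joint angles; "dq": joint speeds; "joint_efforts": joint torques, N m; "tcp_pos": TCP position; "orientation": TCP orientation; "force": force on the tool from outside, world axes, zero at the start; "torque": the same for the moment, N m; "grip_width": finger opening in m.
Only numpy, scipy, OpenCV 4.12 (cv2) and the standard library are available. Lean on these libraries where they do the work, as an engineer would, in place of code of your own. Each camera call takes 0.05 s, during which the arm holds its last target.

## Working session

There is one attempt and no reset: what is moved stays moved. The work goes in short steps, Python scripts to look and compute and a tool call to move; the robot and the scene stay as the last step left them, time stands still between calls to the robot, and variables do not carry over. Pictures are saved under pics/ and viewed, and the job is handed in when it is done.

Besides the shell and the picture viewer there is one more tool, called after "Request:" by a JSON object that holds its "fn" and its "kwargs". jog_arm: Moves the arm, as the interface text tells. Its arguments: {"type":"object","properties":{"deltas":{"type":"array"},"squeeze":{"type":"number"}},"required":["deltas"]}

```bash
mkdir -p pics
python3 - <<'E'
from bench import bot
import cv2
for n in ["scene","top","wrist"]:
    c=bot.calibration(n); im=bot.get_image(n)
    cv2.imwrite(f"pics/{n}0.png",im[:,:,::-1])
    print(n,c)
print(bot.state(), bot.hold_point_z)
E
```

```text
scene {'K': array([[503.74210858,   0.        , 323.92150572],
       [  0.        , 503.74210858, 239.60150669],
       [  0.        ,   0.        ,   1.        ]]), 'rvec': array([ 1.47855003,  2.33148204, -0.68878661]), 'tvec': array([ 0.24197342, -0.34411254,  1.75745134])}
top {'K': array([[450.80564728,   0.        , 317.88911164],
       [  0.        , 450.80564728, 242.32699709],
       [  0.        ,   0.        ,   1.        ]]), 'rvec': array([ 2.13951985, -2.19022094,  0.12505942]), 'tvec': array([0.00430379, 0.60024831, 1.26807136])}
wrist {'K': array([[400.15399546,   0.        , 323.19366075],
       [  0.        , 400.15399546, 233.7674715 ],
       [  0.        ,   0.        ,   1.        ]]), 'rvec': array([-1.64324154,  2.43835256,  0.38279556]), 'tvec': array([ 0.6231533 , -0.04028708,  0.37996701])}
{'time': 0.15, 'q': array([ 1.44561532e+00,  3.85403603e-01,  6.94657601e-03, -3.58314581e-04,
       -1.19398683e+00, -2.58600136e-01]), 'dq': array([-0.00036552, -0.0016822 ,  0.00431845,  0.00182922,  0.00093403,
       -0.00042312]), 'joint_efforts': array([-1.24687508e-04, -3.92677975e+01,  1.88581359e+01,  4.18860689e+00,
       -3.44061758e-03,  4.95516588e-07]), 'tcp_pos': array([0.23387772, 0.5792563 , 0.30306021]), 'orientation': array([ 3.08225499e+00, -5.99035046e-01, -3.49320347e-04]), 'force': array([ 0.07348124, -0.58186871,  0.15416498]), 'torque': array([ 0.02074282, -0.00873892,  0.01137579]), 'grip_width': 0.0856511512048553} 0.0539
```

View pics/scene0.png

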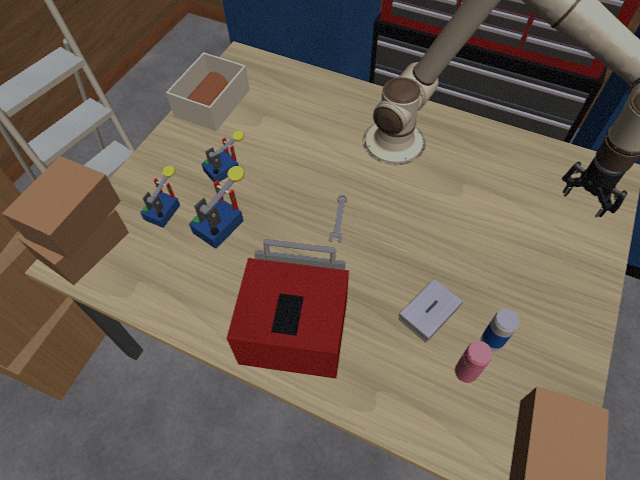

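View pics/top0.png

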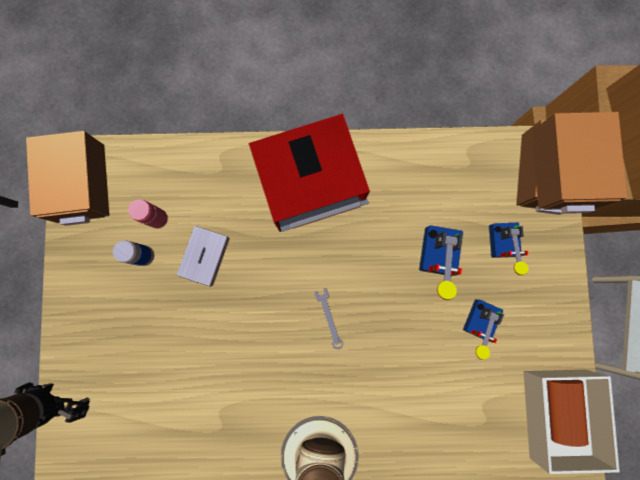

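View pics/wrist0.png

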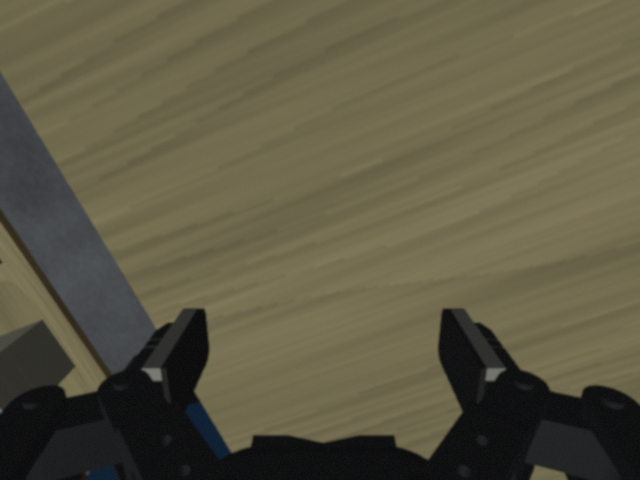

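Run:
```python
import cv2
t=cv2.imread("pics/top0.png"); s=cv2.imread("pics/scene0.png")
cv2.imwrite("pics/c1.png",cv2.resize(t[105:240,235:385],None,fx=4.4,fy=4.4,interpolation=cv2.INTER_CUBIC))
cv2.imwrite("pics/c2.png",cv2.resize(t[215:305,410:540],None,fx=6,fy=6,interpolation=cv2.INTER_CUBIC))
cv2.imwrite("pics/c3.png",cv2.resize(s[230:380,220:360],None,fx=4,fy=4,interpolation=cv2.INTER_CUBIC))
cv2.imwrite("pics/c4.png",cv2.resize(s[125:250,135:255],None,fx=4.8,fy=4.8,interpolation=cv2.INTER_CUBIC))
```

```text
(no output)
```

View pics/c1.png

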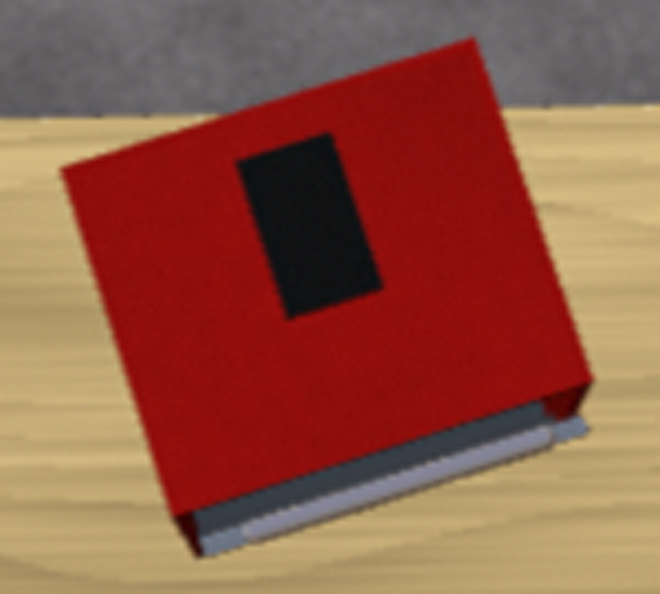

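View pics/c2.png

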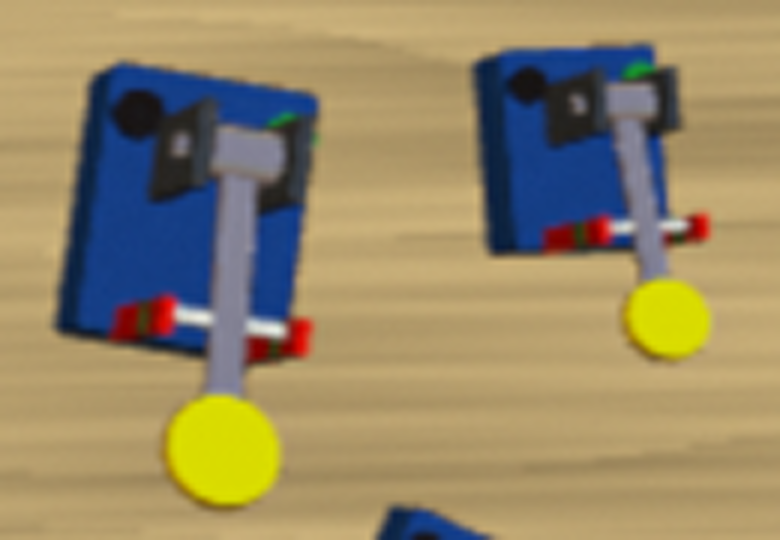

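View pics/c3.png

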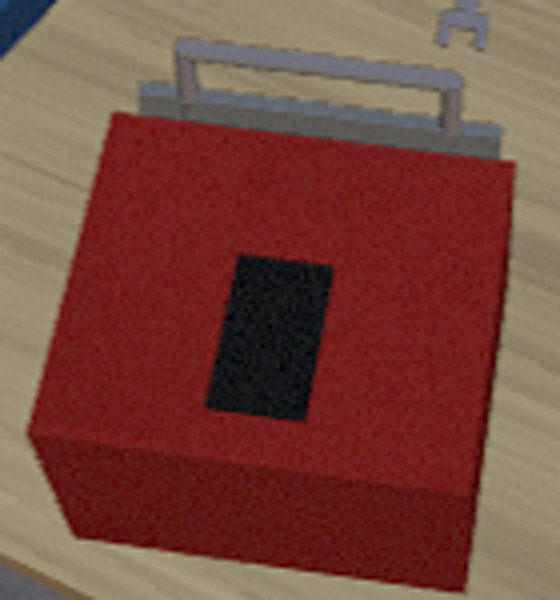

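View pics/c4.png

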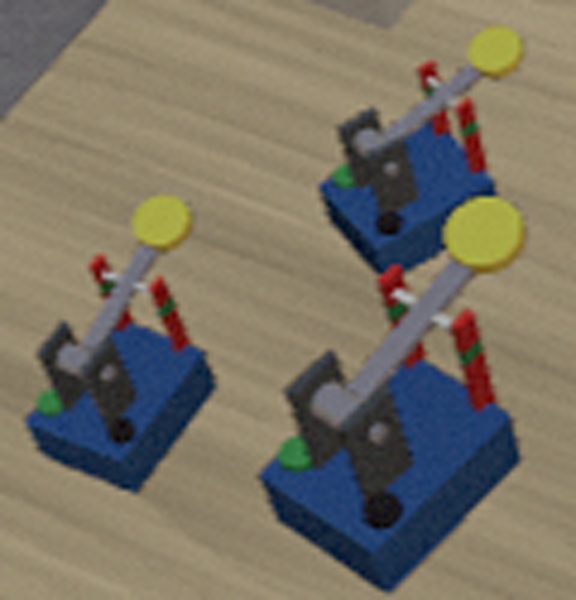

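```bash
cat > h.py <<'E'
from bench import bot
import numpy as np, cv2
from scipy.optimize import least_squares
from scipy.spatial.transform import Rotation as R
def proj(n,P):
    c=bot.calibration(n); return cv2.projectPoints(np.array(P,float).reshape(-1,1,3),c["rvec"],c["tvec"],c["K"],None)[0].reshape(-1,2)
def w(pose,P):
    x,y,a=pose; c,s=np.cos(a),np.sin(a); P=np.array(P,float)
    return P@np.array([[c,s,0],[-s,c,0],[0,0,1]])+[x,y,0]
E
python3 - <<'E'
from h import *
C=lambda x,y,z:[x,y,z]
tl=[[.11,.13,.19],[.11,-.13,.19],[-.11,-.13,.19],[-.11,.13,.19]]
tp=[[249.1,143.6],[343,113.6],[369.5,191.8],[274.8,222]]
sl=[[-.11,-.13,.19],[-.11,.13,.19],[.11,.13,.19],[.11,-.13,.19],[.11,.13,0],[.11,-.13,0]]
sp=[[248,258.2],[348.5,270.5],[337.5,353.7],[227.5,338.7],[336.5,378],[239,364]]
def bar(th):
    x=-.112-.17*np.sin(th); z=.06+.17*np.cos(th)
    return [[x,.085,z],[x,-.085,z]]
def f(p):
    b=bar(p[3])
    return np.r_[(proj("top",w(p[:3],tl+b))-(tp+[[290.7,226.6],[360.5,204.3]])).ravel(),(proj("scene",w(p[:3],sl+b[::-1]))-(sp+[[264.3,241.3],[335.5,250]])).ravel()]
r=least_squares(f,[.8,0,0,.1]); print("cab",r.x,np.round(r.fun,1))
def g(p):
    return np.r_[(proj("top",w(p,[[.085+.04,.05,.055],[.125,-.05,.055],[.04-.1344,0,.151]]))-[[430.3,225.5],[463,230.8],[447.2,290]]).ravel(),
     (proj("scene",w(p,[[.125,-.05,.055],[-.005,.05,.055],[.125,.05,0],[.04-.1344,0,.151]]))-[[189.6,224.6],[242.3,213.5],[215.8,247.9],[236,173.3]]).ravel()]
r2=least_squares(g,[.6,-.4,0]); print("ped",r2.x,np.round(r2.fun,1))
# wrench
c=bot.calibration("top")
def tab(n,uv,z):
    c=bot.calibration(n); Rm=cv2.Rodrigues(c["rvec"])[0]; o=-Rm.T@c["tvec"].ravel()
    d=Rm.T@np.linalg.inv(c["K"])@[uv[0],uv[1],1]; return o+d*(z-o[2])/d[2]
for uv in [(321,292),(338,345)]: print("wr",tab("top",uv,.005))
for uv in [(228,233),(180,275),(202,227),(213,285)]: print("case",tab("top",uv,.045))
print("can",tab("top",(122,250),.15))
print("pad mid",w(r2.x,[-.1,0,.12]),"handle",w(r.x[:3],[bar(a)[0] for a in (0,r.x[3],1.15)])*.5+w(r.x[:3],[bar(a)[1] for a in (0,r.x[3],1.15)])*.5)
E
```

```text
cab [0.77883532 0.01173538 0.29623813 0.16456506] [-1.7 -0.3 -0.9 -0.4 -0.1 -0.5 -1.7  0.7  2.  -0.6 -2.5  0.4 -0.4 -1.3
  0.3 -1.  -0.3 -0.6 -1.3 -1.1 -0.4  0.7 -0.6  0.7  1.5 -0.  -2.7 -0.5]
ped [ 0.52141605 -0.35288888 -0.18172261] [-2.1 -5.1 -0.  -4.9 -1.8 10.2 -4.5  1.2 -3.1 -0.7 -2.3  4.1  5.4 -7.1]
wr [ 0.45750268 -0.01552058  0.005     ]
wr [ 0.30476828 -0.06075466  0.005     ]
case [0.63184406 0.24742806 0.045     ]
case [0.51475459 0.38370511 0.045     ]
case [0.65097067 0.3220435  0.045     ]
case [0.48428907 0.29004468 0.045     ]
can [0.57881405 0.50456779 0.15      ]
pad mid [ 0.42306267 -0.33481647  0.12      ] handle [[ 0.67171388 -0.02096014  0.23      ]
 [ 0.64507702 -0.02909022  0.22770325]
 [ 0.52330298 -0.06625799  0.12944286]]
```

Run:
```python
from h import *
tp=np.array([[430.3,225.5],[463,230.8],[447.2,290]]); sp=np.array([[189.6,224.6],[242.3,213.5],[215.8,247.9],[236,173.3]])
def model(p):
    s=p[3]
    return proj("top",w(p[:3],s*np.array([[.125,.05,.055],[.125,-.05,.055],[.04-.1344,0,.151]]))),proj("scene",w(p[:3],s*np.array([[.125,-.05,.055],[-.005,.05,.055],[.125,.05,0],[.04-.1344,0,.151]])))
def g(p):
    a,b=model(p); return np.r_[(a-tp).ravel(),(b-sp).ravel()]
r=least_squares(g,[.6,-.4,0,1]); print(r.x,np.round(r.fun,1))
def tri(u,v):
    def k(P): return np.r_[proj("top",P)[0]-u,proj("scene",P)[0]-v]
    q=least_squares(k,[.5,-.3,.1]); return q.x,np.abs(q.fun).max()
print("pad",tri(tp[2],sp[3])); print("back-right",tri(tp[1],sp[0]))
```

```text
[ 0.5250549  -0.35727674 -0.1655182   0.86418165] [-0.3  0.3 -3.1 -0.7 -1.3  3.9  0.1  0.7 -6.3  0.  -1.4 -0.3  1.4  0.3]
pad (array([ 0.45399345, -0.3429936 ,  0.14267016]), np.float64(0.6333014167098554))
back-right (array([ 0.62135242, -0.42482798,  0.04407622]), np.float64(1.0553860929994983))
```

Run:
```python
from h import *
for n in ["top","scene"]:
    im=cv2.imread(f"pics/{n}0.png"); hsv=cv2.cvtColor(im,cv2.COLOR_BGR2HSV)
    m=cv2.inRange(hsv,(25,180,120),(35,255,255)); k,l,st,ce=cv2.connectedComponentsWithStats(m)
    for i in range(1,k):
        if st[i,4]>40: print(n,st[i],ce[i])
    m=cv2.inRange(hsv,(105,150,60),(120,255,255)); k,l,st,ce=cv2.connectedComponentsWithStats(m)
    for i in range(1,k):
        if st[i,4]>100: print(n,"blue",st[i],ce[i])
    print(proj(n,[[0,0,0],bot.state()["tcp_pos"]]))
    # expected pad size
    a=np.linspace(0,2*np.pi,60)
    P=np.c_[.454+.025*np.cos(a),-.343+.025*np.sin(a),0*a+.148]; q=proj(n,P).astype(np.float32); print("area expected",cv2.contourArea(q),np.ptp(q,0))
    img=cv2.resize(im,None,fx=1,fy=1)
```

```text
top [514 262  14  13 144] [520.82638889 267.6875    ]
top [438 281  19  18 276] [446.75724638 289.63405797]
top [476 345  14  15 155] [482.42580645 351.82580645]
top blue [490 223  29  34 520] [500.5        239.40769231]
top blue [420 226  43  45 762] [434.26902887 247.88582677]
top blue [452 249   8  19 116] [455.44827586 258.02586207]
top blue [464 300  39  33 513] [478.55555556 317.1754386 ]
[[319.41913062 455.71824267]
 [ 54.04844331 400.40055192]]
area expected 290.7541704811156 [19.201965 19.310669]
scene blue [ 223    0  158   81 6793] [309.56484617  30.50699249]
scene blue [609  91  19  34 126] [618.03174603 109.12698413]
scene blue [591 123  19  27 118] [600.01694915 137.92372881]
scene blue [202 151  36  30 393] [220.94147583 166.3129771 ]
scene blue [141 193  38  34 532] [161.92293233 210.04135338]
scene blue [628 197  12  70 350] [635.4        240.79428571]
scene blue [190 201  53  47 933] [219.6505895  223.33547696]
scene blue [488 331  22  17 180] [496.97777778 341.1       ]
[[393.27887478 140.96777879]
 [590.77068809 190.29498492]]
area expected 171.25878399854992 [16.911148 12.969879]
```

```bash
cat > ov.py <<'E'
from h import *
def pedlines(th,s=1):
    L=[]
    for z in (0,.055):
        c=[[-.005,-.05,z],[.125,-.05,z],[.125,.05,z],[-.005,.05,z],[-.005,-.05,z]]; L.append(c)
    a=np.linspace(0,2*np.pi,40); b=.22-th
    # pad
    ctr=np.array([.04,0,.11])+.14*np.array([-np.cos(b),0,np.sin(b)])+.01*np.array([np.sin(b),0,np.cos(b)])
    e1=np.array([np.cos(b),0,-np.sin(b)])
    L.append([ctr+.025*(np.cos(t)*e1+np.sin(t)*np.array([0,1,0])) for t in a])
    L.append([[.04,0,.11],ctr])
    for y in (.03,-.03): L.append([[-.04,y,.055],[-.04,y,.14]])
    return [np.array(l)*s for l in L]
def draw(n,src,crop,f,pose,th,out,s=1):
    im=cv2.imread(src); x0,x1,y0,y1=crop
    im=cv2.resize(im[y0:y1,x0:x1],None,fx=f,fy=f,interpolation=cv2.INTER_CUBIC)
    for l in pedlines(th,s):
        q=(proj(n,w(pose,l))-[x0,y0]+.5)*f-.5
        cv2.polylines(im,[np.round(q).astype(int)],False,(255,0,255),1)
    cv2.imwrite(out,im)
E
python3 - <<'E'
from ov import *
# fit pose to pad centroid in both + direction by blue
p=[.5485,-.36,-.17]
def g(p): 
    P=w(p,[[.04-.1344,0,.151]]); Q=w(p,[[.125,-.05,.055]])
    return np.r_[proj("top",P)[0]-[446.8,289.6],proj("scene",P)[0]-[236,173.3],.3*(proj("top",Q)[0]-[463,230.8])]
r=least_squares(g,p); print(r.x,r.fun)
draw("top","pics/top0.png",(410,540,215,305),6,r.x,0,"pics/o1.png")
draw("scene","pics/scene0.png",(135,255,125,250),4.8,r.x,0,"pics/o2.png")
a,b=cv2.imread("pics/o1.png")[:,:400],cv2.imread("pics/o2.png")[:,200:]
E
```

```text
[ 0.54648844 -0.36235322 -0.25263279] [-0.84054211  0.24380919 -0.02425915 -1.21238118  1.68379787 -3.55983567]
```

View pics/o1.png

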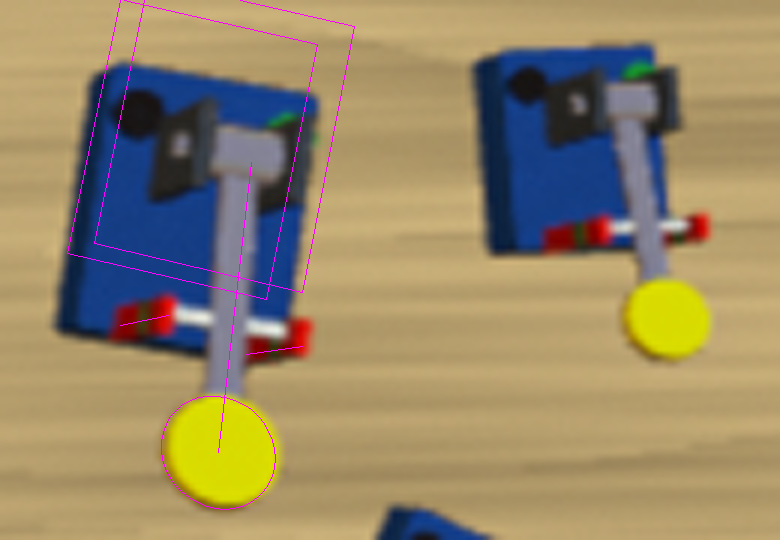

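View pics/o2.png

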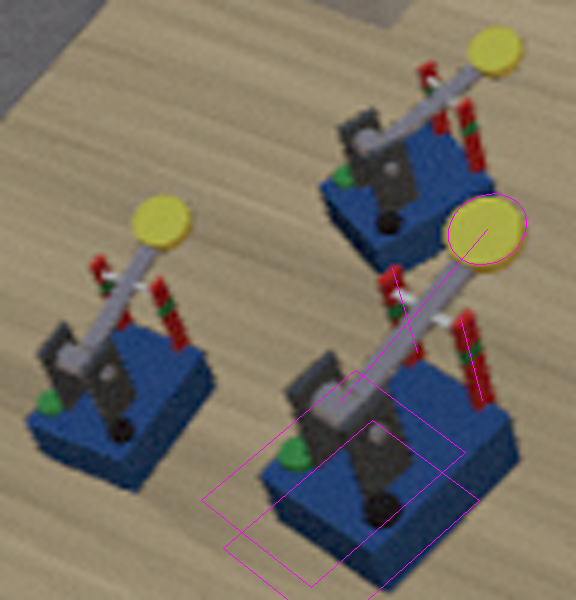

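```bash
sed -i 's/-\.005,/-.045,/g; s/\[\.125,/[.085,/g' ov.py
python3 - <<'E'
from ov import *
def g(p):
    return np.r_[(proj("top",w(p,[[.085,.05,.055],[.085,-.05,.055],[.04-.1344,0,.151]]))-[[430.3,225.5],[463,230.8],[447,289.8]]).ravel(),
     (proj("scene",w(p,[[.085,-.05,.055],[-.045,.05,.055],[.085,.05,0],[.04-.1344,0,.151]]))-[[189.6,224.6],[242.3,213.5],[215.8,247.9],[236,173.3]]).ravel()]
r=least_squares(g,[.55,-.36,-.2]); print(r.x,np.round(r.fun,1))
print("pad mid",w(r.x,[[-.1,0,.12]]))
draw("top","pics/top0.png",(410,540,215,305),6,r.x,0,"pics/o3.png")
E
```

```text
[ 0.54865654 -0.35752928 -0.20657899] [-2.  -1.2 -0.  -0.1 -1.3 -0.4 -1.7 -2.1 -0.4 -2.9 -0.2  1.3 -0.1 -0.9]
pad mid [[ 0.45078271 -0.337018    0.12      ]]
```

View pics/o3.png

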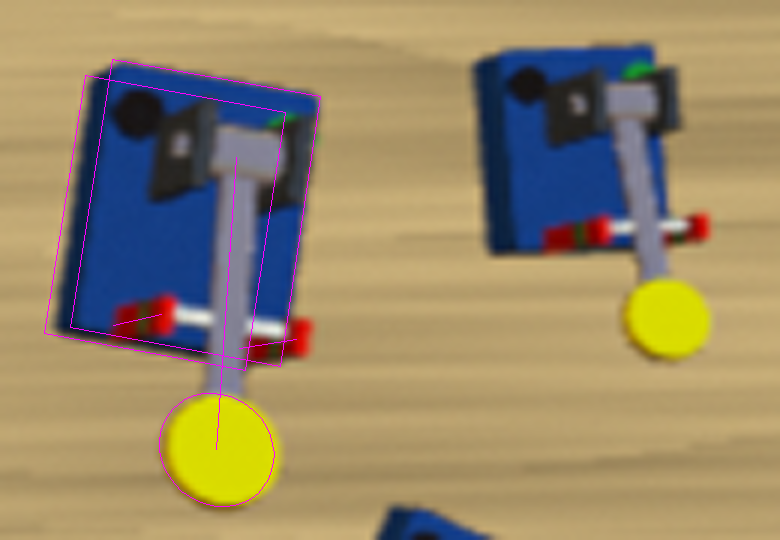

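```bash
cat > plan.py <<'E'
from h import *
def rows(wps,op,calls=None):
    """wps: list of (target xyz, yaw of tool y or None, nrows) from current state"""
    s=bot.state(); p=np.array(s["tcp_pos"]); Rm=R.from_rotvec(s["orientation"]).as_matrix(); out=[]
    for k,(t,yaw,n) in enumerate(wps):
        o=op[k] if isinstance(op,(list,tuple)) else op
        for i in range(n):
            d=(np.array(t)-p)/(n-i)
            a=0
            if yaw is not None:
                yv=np.arctan2(Rm[1,1],Rm[0,1]); a=-((yaw-yv+np.pi)%(2*np.pi)-np.pi)/(n-i); a=np.clip(a,-.14,.14)
            l=np.round(Rm.T@d,3); a=round(float(a),3)
            out.append([o,*map(float,l),a]); p=p+Rm@l; Rm=Rm@R.from_euler("z",a).as_matrix()
    for i in range(0,len(out),8): print(out[i:i+8])
    print("end",p,Rm[:,1])
def st():
    s=bot.state(); Rm=R.from_rotvec(s["orientation"]).as_matrix()
    print("t",round(s["time"],2),"tcp",np.round(s["tcp_pos"],4),"zax",np.round(Rm[:,2],3),"yawY",round(float(np.arctan2(Rm[1,1],Rm[0,1])),3),"F",np.round(s["force"],1),"grip",round(s["grip_width"],4),"q",np.round(s["q"],2))
E
python3 - <<'E'
from plan import *
st(); rows([([.36,.36,.36],.296-np.pi,8),([.60,-.04,.36],.296-np.pi,16)],.5)
E
```

```text
t 0.15 tcp [0.2339 0.5793 0.3031] zax [-0.001 -0.002 -1.   ] yawY -1.955 F [ 0.1 -0.6  0.2] grip 0.0857 q [ 1.45  0.39  0.01 -0.   -1.19 -0.26]
[[0.5, 0.025, 0.02, -0.007, 0.111], [0.5, 0.027, 0.017, -0.007, 0.111], [0.5, 0.029, 0.013, -0.007, 0.111], [0.5, 0.03, 0.01, -0.007, 0.112], [0.5, 0.031, 0.007, -0.007, 0.111], [0.5, 0.031, 0.004, -0.007, 0.112], [0.5, 0.031, -0.0, -0.007, 0.111], [0.5, 0.031, -0.004, -0.008, 0.112]]
[[0.5, 0.028, -0.007, 0.0, -0.0], [0.5, 0.028, -0.007, 0.0, -0.0], [0.5, 0.028, -0.007, 0.0, -0.0], [0.5, 0.028, -0.007, 0.0, -0.0], [0.5, 0.028, -0.007, 0.0, -0.0], [0.5, 0.028, -0.007, 0.0, -0.0], [0.5, 0.029, -0.007, 0.0, -0.0], [0.5, 0.028, -0.007, 0.0, -0.0]]
[[0.5, 0.029, -0.007, 0.0, -0.0], [0.5, 0.028, -0.007, 0.0, -0.0], [0.5, 0.029, -0.007, 0.0, -0.0], [0.5, 0.028, -0.007, 0.0, -0.0], [0.5, 0.029, -0.007, 0.0, -0.0], [0.5, 0.028, -0.007, 0.0, -0.0], [0.5, 0.029, -0.007, 0.0, -0.0], [0.5, 0.028, -0.008, 0.001, -0.0]]
end [ 0.60012182 -0.03992819  0.35985026] [-0.95654477 -0.29158387  0.00097746]
```

Candidates for the control box (top view): large (442,250), small (507,240), small (485,320). I choose (442,250): its lever pad measures 50 mm and the crop c2/c4 confirms it as largest. Door handle: only the steel bar at (325,215). Spray can: blue (133,253), with a pink look-alike at (148,213); both stay untouched.

Request:
{"fn": "jog_arm", "kwargs": {"deltas": [[[0.5,0.025,0.02,-0.007,0.111],[0.5,0.027,0.017,-0.007,0.111],[0.5,0.029,0.013,-0.007,0.111],[0.5,0.03,0.01,-0.007,0.112],[0.5,0.031,0.007,-0.007,0.111],[0.5,0.031,0.004,-0.007,0.112],[0.5,0.031,0,-0.007,0.111],[0.5,0.031,-0.004,-0.008,0.112]]], "squeeze": 20}}

```text
time: 0.95
tcp_pos: [0.3583, 0.3525, 0.3573]
orientation: [2.487, -1.901, 0.005]
force: [2.1, 0.3, -0.4]
grip_width: 0.043
```

Request:
{"fn": "jog_arm", "kwargs": {"deltas": [[[0.5,0.028,-0.007,0,0],[0.5,0.028,-0.007,0,0],[0.5,0.028,-0.007,0,0],[0.5,0.028,-0.007,0,0],[0.5,0.028,-0.007,0,0],[0.5,0.028,-0.007,0,0],[0.5,0.028,-0.007,0,0],[0.5,0.028,-0.007,0,0]]]}}

```text
time: 1.75
tcp_pos: [0.4732, 0.1409, 0.3591]
orientation: [2.486, -1.903, 0.002]
force: [0.8, 0.4, 0.1]
grip_width: 0.0426
```

Request:
{"fn": "jog_arm", "kwargs": {"deltas": [[[0.5,0.029,-0.007,0,0],[0.5,0.028,-0.007,0,0],[0.5,0.028,-0.007,0,0],[0.5,0.028,-0.007,0,0],[0.5,0.028,-0.007,0,0],[0.5,0.024,-0.005,0,0],[0.5,0.0,0,0,0],[0.5,0.0,0,0,0]]]}}

```text
time: 2.55
tcp_pos: [0.5572, -0.0177, 0.357]
orientation: [2.478, -1.908, -0.004]
force: [0.4, 0.1, 0.1]
grip_width: 0.0428
```

Run:
```python
from plan import *
st()
a=proj("wrist",[[0.645,-.029,.2277]])
c=bot.calibration("wrist"); np.savez("wc1.npz",**c)
cv2.imwrite("pics/w1.png",bot.get_image("wrist")[:,:,::-1]); cv2.imwrite("pics/t1.png",bot.get_image("top")[:,:,::-1]); print(a)
```

```text
t 2.55 tcp [ 0.5572 -0.0177  0.357 ] zax [-0.011 -0.01  -1.   ] yawY -2.883 F [0.4 0.1 0.1] grip 0.0428 q [ 0.26  0.24 -0.07  0.01 -1.28 -0.01]
[[157.36225287 202.18158366]]
```

View pics/w1.png

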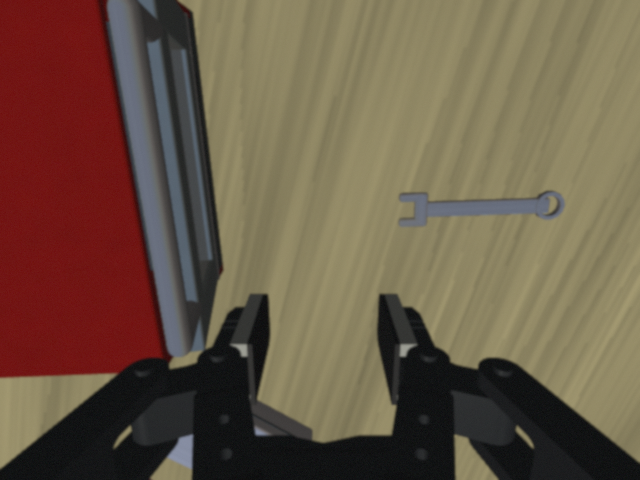

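Run:
```python
from plan import *
P=[.7788,.0117,.2962]
im=cv2.imread("pics/w1.png")
for th,col in ((.1,(0,255,0)),(.165,(255,0,255)),(0.23,(0,255,255))):
    x=-.112-.17*np.sin(th); z=.06+.17*np.cos(th)
    q=proj("wrist",w(P,[[x,y,z] for y in (.085,0,-.085)])); cv2.polylines(im,[np.round(q).astype(int)],False,col,1); cv2.circle(im,tuple(int(v) for v in q[1]),4,col,1)
q=proj("wrist",w(P,[[-.11,.13,.19],[-.11,-.13,.19]])); cv2.polylines(im,[np.round(q).astype(int)],False,(255,255,0),1)
cv2.imwrite("pics/w1o.png",im)
```

```text
(no output)
```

View pics/w1o.png

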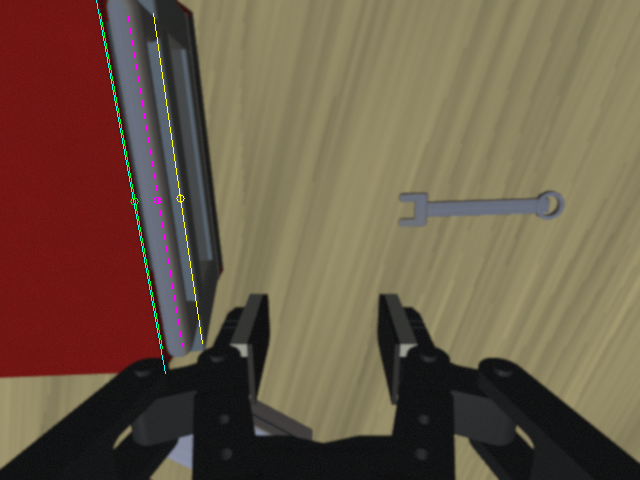

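Run:
```python
from plan import *
rows([([.6466,-.0286,.357],.296-np.pi,5),([.6466,-.0286,.283],.296-np.pi,5)],.5)
```

```text
[[0.5, 0.007, -0.017, -0.0, -0.007], [0.5, 0.007, -0.017, -0.0, -0.007], [0.5, 0.007, -0.016, -0.0, -0.007], [0.5, 0.007, -0.017, -0.0, -0.008], [0.5, 0.007, -0.016, -0.001, -0.007], [0.5, -0.0, -0.0, 0.015, -0.0], [0.5, -0.0, -0.0, 0.015, -0.0], [0.5, -0.0, -0.0, 0.015, -0.0]]
[[0.5, -0.0, -0.001, 0.015, -0.0], [0.5, -0.0, -0.0, 0.014, -0.0]]
end [ 0.64655916 -0.02867933  0.28332855] [-0.95647875 -0.29150814  0.01309204]
```

Request:
{"fn": "jog_arm", "kwargs": {"deltas": [[[0.5,0.007,-0.017,0,-0.007],[0.5,0.007,-0.017,0,-0.007],[0.5,0.007,-0.017,0,-0.007],[0.5,0.007,-0.017,0,-0.008],[0.5,0.007,-0.016,-0.001,-0.007],[0.5,0,0,0,0],[0.5,0,0,0,0],[0.5,0,0,0,0]]]}}

```text
time: 3.45
tcp_pos: [0.6466, -0.0195, 0.3588]
orientation: [2.527, -1.845, -0.006]
force: [-0.6, 0.7, -0.3]
grip_width: 0.0423
```

Run:
```python
from plan import *
st()
rows([([.6466,-.0286,.283],.296-np.pi,8)],.5)
```

```text
t 3.45 tcp [ 0.6466 -0.0195  0.3588] zax [-0.01  -0.008 -1.   ] yawY -2.832 F [-0.6  0.7 -0.3] grip 0.0423 q [ 0.22  0.4   0.16  0.01 -1.35  0.09]
[[0.5, 0.001, 0.0, 0.009, 0.002], [0.5, 0.001, 0.0, 0.01, 0.002], [0.5, 0.001, 0.0, 0.009, 0.002], [0.5, 0.001, 0.0, 0.01, 0.001], [0.5, 0.001, 0.0, 0.009, 0.002], [0.5, 0.001, 0.001, 0.01, 0.001], [0.5, 0.001, 0.0, 0.009, 0.002], [0.5, 0.001, 0.001, 0.01, 0.001]]
end [ 0.64626456 -0.02828128  0.28290997] [-0.95636008 -0.29193243  0.01228232]
```

Request:
{"fn": "jog_arm", "kwargs": {"deltas": [[[0.5,0.001,0,0.009,0.002],[0.5,0.001,0,0.01,0.002],[0.5,0.001,0,0.01,0.002],[0.5,0.001,0,0.01,0.001],[0.5,0.001,0,0.01,0.002],[0.5,0.001,0,0.01,0.001],[0.5,0.001,0,0.01,0.001],[0.5,0,0,0,0]]]}}

```text
time: 4.25
tcp_pos: [0.6452, -0.027, 0.2831]
orientation: [2.515, -1.859, -0.01]
force: [-0.7, 0.2, -0.1]
grip_width: 0.0424
```

Run:
```python
from plan import *
st()
rows([([.6466,-.0286,.283],.296-np.pi,3)],.5)
```

```text
t 4.25 tcp [ 0.6452 -0.027   0.2831] zax [-0.013 -0.007 -1.   ] yawY -2.844 F [-0.7  0.2 -0.1] grip 0.0424 q [ 0.21  0.44  0.04  0.   -1.18  0.09]
[[0.5, 0.001, -0.0, 0.0, 0.001], [0.5, 0.0, -0.0, 0.0, 0.0], [0.5, 0.001, -0.001, 0.0, 0.001]]
end [ 0.64672245 -0.02860737  0.28313044] [-0.9565298  -0.2912541   0.01489265]
```

Close on the bar.

Request:
{"fn": "jog_arm", "kwargs": {"deltas": [[[0.4,0,0,0,0],[0.3,0,0,0,0],[0.2,0,0,0,0],[0.1,0,0,0,0],[0,0,0,0,0],[0,0,0,0,0],[0,0,0,0,0],[0,0,0,0,0]]], "squeeze": 30}}

```text
time: 5.05
tcp_pos: [0.6459, -0.027, 0.2838]
orientation: [2.516, -1.86, -0.007]
force: [1.7, 0.2, -1.7]
grip_width: 0.0125
```

Run:
```python
from plan import *
st()
cv2.imwrite("pics/w2.png",bot.get_image("wrist")[:,:,::-1])
```

```text
t 5.05 tcp [ 0.6459 -0.027   0.2838] zax [-0.011 -0.007 -1.   ] yawY -2.844 F [ 1.7  0.2 -1.7] grip 0.0125 q [ 0.21  0.44  0.04  0.01 -1.18  0.09]
```

View pics/w2.png

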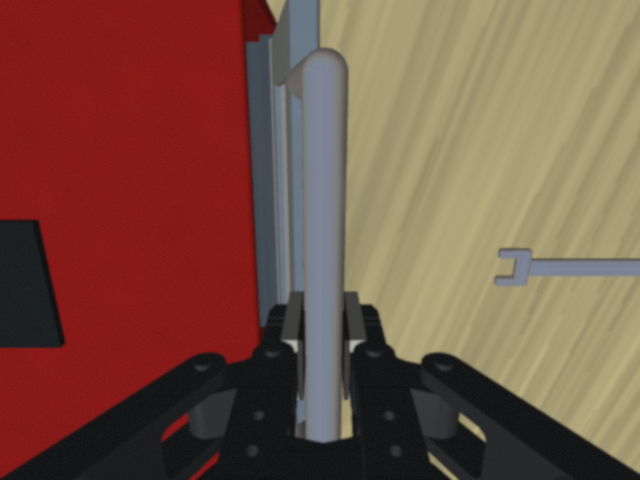

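```bash
cat > arc.py <<'E'
from plan import *
P=np.array([.7788,.0117,.2962]); OFF=.0555
def tcp(th,off=OFF): return w(P,[[-.112-.17*np.sin(th),0,.06+.17*np.cos(th)]])[0]+[0,0,off]
def thnow():
    p=bot.state()["tcp_pos"]; c,s=np.cos(P[2]),np.sin(P[2])
    lx=c*(p[0]-P[0])+s*(p[1]-P[1]); ly=-s*(p[0]-P[0])+c*(p[1]-P[1])
    th=np.arctan2(-.112-lx,p[2]-OFF-.06); print("theta",th,"rad",np.hypot(lx+.112,p[2]-OFF-.06),"ly",ly); return th
E
python3 - <<'E'
from arc import *
t=thnow(); rows([(tcp(a),.296-np.pi,1) for a in np.linspace(t,t+.4,9)[1:]],0.0)
E
```

```text
theta 0.1554652917764109 rad 0.17037423124217882 ly 0.0017501693752101158
[[0.0, 0.002, 0.008, 0.002, 0.001], [0.0, -0.0, 0.009, 0.002, 0.0], [0.0, -0.0, 0.008, 0.003, 0.0], [0.0, -0.0, 0.008, 0.002, 0.0], [0.0, -0.0, 0.008, 0.004, 0.0], [0.0, -0.0, 0.007, 0.003, 0.0], [0.0, -0.0, 0.008, 0.004, 0.0], [0.0, -0.0, 0.007, 0.005, 0.0]]
end [ 0.58599876 -0.04751876  0.25962884] [-0.95633262 -0.29200493  0.01268991]
```

Request:
{"fn": "jog_arm", "kwargs": {"deltas": [[[0,0,0.008,0.002,0],[0,0,0.009,0.002,0],[0,0,0.008,0.003,0],[0,0,0.008,0.003,0],[0,0,0.008,0.003,0],[0,0,0.008,0.003,0],[0,0,0.008,0.004,0],[0,0,0.007,0.005,0]]]}}

```text
time: 5.9
tcp_pos: [0.5896, -0.0439, 0.2646]
orientation: [-2.518, 1.856, -0.032]
force: [1.0, 2.9, 6.8]
grip_width: 0.0128
```

Run:
```python
from arc import *
st();t=thnow(); rows([(tcp(a),.296-np.pi,1) for a in np.linspace(t,t+.4,9)[1:]],0.0)
```

```text
t 5.9 tcp [ 0.5896 -0.0439  0.2646] zax [ 0.025 -0.001 -1.   ] yawY -2.841 F [1.  2.9 6.8] grip 0.0128 q [ 0.2   0.35 -0.15  0.01 -1.05  0.1 ]
theta 0.5190967324200398 rad 0.17174947637006885 ly 0.002042437459531782
[[0.0, 0.002, 0.007, 0.006, 0.005], [0.0, -0.0, 0.007, 0.004, -0.0], [0.0, -0.0, 0.007, 0.005, -0.0], [0.0, -0.0, 0.006, 0.006, -0.0], [0.0, -0.0, 0.007, 0.005, -0.0], [0.0, -0.0, 0.006, 0.006, -0.0], [0.0, -0.0, 0.006, 0.006, -0.0], [0.0, -0.0, 0.005, 0.007, -0.0]]
end [ 0.542532   -0.06074765  0.21845813] [-0.95637797 -0.29118744 -0.02347464]
```

Request:
{"fn": "jog_arm", "kwargs": {"deltas": [[[0,0,0.008,0.006,0],[0,0,0.008,0.006,0],[0,0,0.007,0.006,0],[0,0,0.007,0.007,0],[0,0,0.007,0.007,0],[0,0,0.006,0.007,0],[0,0,0.006,0.007,0],[0,0,0.005,0.008,0]]]}}

```text
time: 6.7
tcp_pos: [0.5332, -0.0612, 0.206]
orientation: [-2.518, 1.856, -0.03]
force: [1.8, 3.7, 3.4]
grip_width: 0.0129
```

Run:
```python
from arc import *
st();t=thnow(); rows([(tcp(a),.296-np.pi,1) for a in np.linspace(t,1.17,9)[1:]],0.0)
cv2.imwrite("pics/s2.png",bot.get_image("scene")[:,:,::-1][120:400,150:450])
```

```text
t 6.7 tcp [ 0.5332 -0.0612  0.206 ] zax [ 0.023 -0.    -1.   ] yawY -2.841 F [1.8 3.7 3.4] grip 0.0129 q [ 0.19  0.32 -0.36  0.01 -0.87  0.11]
theta 1.0101583047625589 rad 0.1702251899998021 ly 0.001956386763172932
[[0.0, 0.002, 0.002, 0.003, 0.004], [0.0, -0.0, 0.001, 0.003, 0.0], [0.0, -0.0, 0.002, 0.003, 0.0], [0.0, -0.0, 0.002, 0.003, 0.0], [0.0, -0.0, 0.001, 0.003, 0.0], [0.0, -0.0, 0.002, 0.003, 0.0], [0.0, -0.0, 0.001, 0.003, 0.0], [0.0, -0.0, 0.002, 0.003, 0.0]]
end [ 0.52194492 -0.06692581  0.18174464] [-0.95616767 -0.29196818 -0.0223153 ]
```

View pics/s2.png

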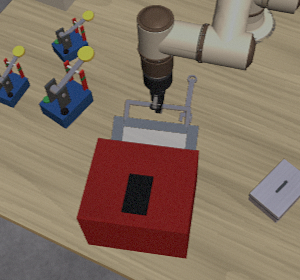

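Request:
{"fn": "jog_arm", "kwargs": {"deltas": [[[0,0,0.003,0.005,0],[0,0,0.003,0.005,0],[0,0,0.002,0.005,0],[0,0,0.002,0.005,0],[0,0,0.002,0.005,0],[0,0,0.002,0.004,0],[0,0,0.001,0.003,0],[0,0,0.001,0.002,0]]]}}

```text
time: 7.55
tcp_pos: [0.5215, -0.0645, 0.1836]
orientation: [-2.52, 1.844, -0.048]
force: [0.4, 4.2, 7.7]
grip_width: 0.0126
```

Run:
```python
from arc import *
st();t=thnow(); rows([(tcp(a),.296-np.pi,1) for a in np.linspace(t,t-.4,9)[1:]],0.0)
```

```text
t 7.55 tcp [ 0.5215 -0.0645  0.1836] zax [ 0.036 -0.003 -0.999] yawY -2.834 F [0.4 4.2 7.7] grip 0.0126 q [ 0.19  0.33 -0.42  0.01 -0.78  0.11]
theta 1.1599067081442127 rad 0.1705004440044696 ly 0.002262094833748507
[[0.0, 0.002, -0.004, -0.007, 0.012], [0.0, 0.0, -0.004, -0.008, -0.0], [0.0, 0.001, -0.005, -0.007, -0.0], [0.0, -0.0, -0.005, -0.007, -0.0], [0.0, -0.0, -0.005, -0.006, -0.0], [0.0, -0.0, -0.006, -0.007, -0.0], [0.0, -0.0, -0.006, -0.006, -0.0], [0.0, -0.0, -0.006, -0.006, -0.0]]
end [ 0.55965386 -0.05518688  0.23898469] [-0.9560716  -0.29119883 -0.03362052]
```

Door at about 1.15 (stop). Now raise it along the same arc.

Request:
{"fn": "jog_arm", "kwargs": {"deltas": [[[0,0,-0.004,-0.008,0],[0,0,-0.004,-0.008,0],[0,0,-0.005,-0.008,0],[0,0,-0.005,-0.008,0],[0,0,-0.005,-0.007,0],[0,0,-0.006,-0.007,0],[0,0,-0.006,-0.006,0],[0,0,-0.006,-0.006,0]]]}}

```text
time: 8.35
tcp_pos: [0.5465, -0.0572, 0.2225]
orientation: [2.512, -1.855, -0.013]
force: [-2.8, -3.5, -6.3]
grip_width: 0.0126
```

Run:
```python
from arc import *
st();t=thnow(); rows([(tcp(a),.296-np.pi,1) for a in np.linspace(t,t-.4,9)[1:]],0.0)
```

```text
t 8.35 tcp [ 0.5465 -0.0572  0.2225] zax [-0.018 -0.01  -1.   ] yawY -2.843 F [-2.8 -3.5 -6.3] grip 0.0126 q [ 0.19  0.34 -0.29  0.01 -0.96  0.1 ]
theta 0.8832348414682039 rad 0.1686528665142962 ly 0.0018921126465419325
[[0.0, 0.002, -0.004, -0.007, 0.002], [0.0, -0.0, -0.006, -0.007, 0.0], [0.0, -0.0, -0.006, -0.006, 0.0], [0.0, 0.0, -0.007, -0.005, 0.0], [0.0, 0.0, -0.006, -0.006, 0.0], [0.0, 0.0, -0.007, -0.005, 0.0], [0.0, 0.0, -0.007, -0.004, 0.0], [0.0, 0.0, -0.007, -0.005, 0.0]]
end [ 0.5956732  -0.04407072  0.26652542] [-0.95621508 -0.2919667   0.0202032 ]
```

Request:
{"fn": "jog_arm", "kwargs": {"deltas": [[[0,0,-0.006,-0.008,0],[0,0,-0.006,-0.007,0],[0,0,-0.007,-0.007,0],[0,0,-0.007,-0.006,0],[0,0,-0.007,-0.006,0],[0,0,-0.008,-0.006,0],[0,0,-0.008,-0.005,0],[0,0,-0.008,-0.005,0]]]}}

```text
time: 9.15
tcp_pos: [0.6041, -0.0398, 0.2725]
orientation: [2.506, -1.853, -0.022]
force: [1.8, -3.8, -14.8]
grip_width: 0.013
```

Run:
```python
from arc import *
st();t=thnow(); rows([(tcp(a),.296-np.pi,1) for a in np.linspace(t,t-.4,9)[1:]],0.0)
```

```text
t 9.15 tcp [ 0.6041 -0.0398  0.2725] zax [-0.026 -0.012 -1.   ] yawY -2.845 F [  1.8  -3.8 -14.8] grip 0.013 q [ 0.2   0.38 -0.08  0.01 -1.14  0.09]
theta 0.4201127465813008 rad 0.17200582742127496 ly 0.001700643811293999
[[0.0, 0.002, -0.009, -0.002, 0.001], [0.0, -0.0, -0.008, -0.003, -0.0], [0.0, -0.0, -0.008, -0.002, -0.0], [0.0, -0.0, -0.008, -0.003, -0.0], [0.0, -0.0, -0.008, -0.002, -0.0], [0.0, -0.0, -0.008, -0.001, -0.0], [0.0, -0.0, -0.009, -0.001, -0.0], [0.0, -0.0, -0.008, -0.001, -0.0]]
end [ 0.66816484 -0.02233494  0.28566346] [-0.95614735 -0.29148929  0.02856993]
```

Request:
{"fn": "jog_arm", "kwargs": {"deltas": [[[0,0,-0.009,-0.001,0],[0,0,-0.009,-0.002,0],[0,0,-0.009,-0.002,0],[0,0,-0.009,-0.002,0],[0,0,-0.009,-0.001,0],[0,0,-0.009,-0.001,0],[0,0,-0.009,-0.001,0],[0,0,-0.009,0,0]]]}}

```text
time: 9.95
tcp_pos: [0.6708, -0.0195, 0.2912]
orientation: [2.491, -1.841, -0.04]
force: [-5.5, -2.4, 0.7]
grip_width: 0.0125
```

Run:
```python
from arc import *
st();t=thnow(); rows([(tcp(a),.296-np.pi,1) for a in np.linspace(t,-.03,9)[1:]],0.0)
```

```text
t 9.95 tcp [ 0.6708 -0.0195  0.2912] zax [-0.047 -0.02  -0.999] yawY -2.844 F [-5.5 -2.4  0.7] grip 0.0125 q [ 0.21  0.49  0.14  0.01 -1.27  0.08]
theta 0.0023309048964040707 rad 0.17573129605740892 ly 0.001649224079878886
[[0.0, 0.002, -0.001, 0.006, 0.002], [0.0, -0.0, -0.001, -0.0, -0.0], [0.0, -0.0, -0.0, -0.0, -0.0], [0.0, -0.0, -0.001, -0.0, -0.0], [0.0, -0.0, -0.001, -0.0, -0.0], [0.0, -0.0, -0.0, -0.0, -0.0], [0.0, -0.0, -0.001, -0.0, -0.0], [0.0, -0.0, -0.001, -0.0, -0.0]]
end [ 0.6768429  -0.0198184   0.28494652] [-0.95536764 -0.29106242  0.05055032]
```

Request:
{"fn": "jog_arm", "kwargs": {"deltas": [[[0,0,-0.004,0.002,0],[0,0,-0.004,0.002,0],[0,0,-0.004,0.001,0],[0,0,-0.004,0,0],[0,0,-0.004,0,0],[0,0,-0.004,0,0],[0,0,-0.004,0,0],[0,0,-0.004,0,0]]]}}

```text
time: 10.75
tcp_pos: [0.6796, -0.0172, 0.2911]
orientation: [2.44, -1.811, -0.113]
force: [-12.1, -5.3, -3.5]
grip_width: 0.0126
```

Run:
```python
from arc import *
st();t=thnow()
cv2.imwrite("pics/s3.png",bot.get_image("scene")[:,:,::-1]); cv2.imwrite("pics/t3.png",bot.get_image("top")[:,:,::-1])
t=cv2.imread("pics/t3.png");s=cv2.imread("pics/s3.png")
f=lambda a:cv2.resize(a,(400,400),interpolation=cv2.INTER_CUBIC)
cv2.imwrite("pics/c5.png",np.hstack([f(t[100:240,240:380]),f(s[220:360,220:360])]))
```

```text
t 10.75 tcp [ 0.6796 -0.0172  0.2911] zax [-0.119 -0.037 -0.992] yawY -2.848 F [-12.1  -5.3  -3.5] grip 0.0126 q [ 0.22  0.53  0.21  0.01 -1.37  0.08]
theta -0.04924540308804971 rad 0.17577092422591792 ly 0.001279793985220816
```

View pics/c5.png

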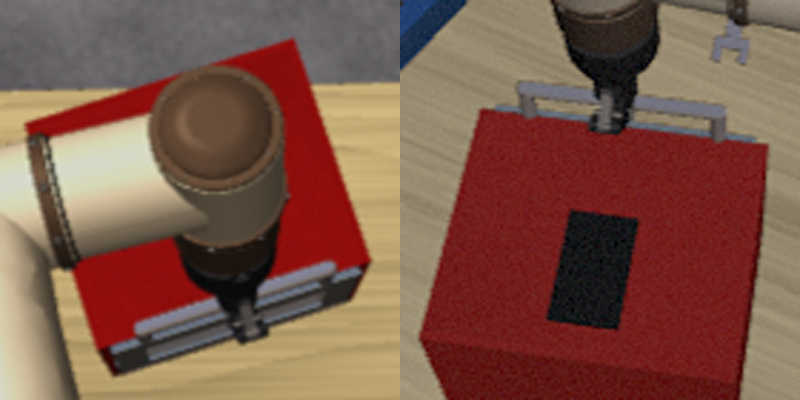

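Request:
{"fn": "jog_arm", "kwargs": {"deltas": [[[0.2,0,0,0,0],[0.4,0,0,0,0],[0.4,0,0,0,0],[0.4,0,0,0,0],[0.4,0,0,0,0],[0.4,0,0,0,0],[0.4,0,0,0,0],[0.4,0,0,0,0]]]}}

```text
time: 11.65
tcp_pos: [0.6865, -0.0138, 0.3021]
orientation: [2.462, -1.819, -0.08]
force: [-0.6, 0.2, -0.4]
grip_width: 0.034
```

Run:
```python
from arc import *
st()
p=bot.state()["tcp_pos"]
rows([(p+[0,0,.08],None,8)],0.4)
```

```text
t 11.65 tcp [ 0.6865 -0.0138  0.3021] zax [-0.089 -0.033 -0.995] yawY -2.844 F [-0.6  0.2 -0.4] grip 0.034 q [ 0.22  0.53  0.23  0.01 -1.37  0.08]
[[0.4, 0.0, 0.001, -0.01, 0.0], [0.4, 0.0, 0.001, -0.01, 0.0], [0.4, 0.0, 0.001, -0.01, 0.0], [0.4, 0.0, 0.001, -0.01, 0.0], [0.4, 0.0, 0.001, -0.01, 0.0], [0.4, 0.0, 0.001, -0.01, 0.0], [0.4, 0.0, 0.001, -0.01, 0.0], [0.4, 0.0, 0.001, -0.01, 0.0]]
end [ 0.68599191 -0.01348711  0.38251825] [-0.95156851 -0.29231341  0.09523784]
```

Request:
{"fn": "jog_arm", "kwargs": {"deltas": [[[0.4,0,0.001,-0.012,0],[0.4,0,0.001,-0.012,0],[0.4,0,0.001,-0.012,0],[0.4,0,0.001,-0.012,0],[0.4,0,0.001,-0.012,0],[0.4,0,0.001,-0.012,0],[0.4,0,0.001,-0.01,0],[0.4,0,0,0,0]]]}}

```text
time: 12.45
tcp_pos: [0.6875, -0.0134, 0.3943]
orientation: [2.464, -1.82, -0.074]
force: [-0.5, 0.4, -0.5]
grip_width: 0.0342
```

Run:
```python
from arc import *
st()
im=bot.get_image("wrist")[:,:,::-1].copy()
for th,col in ((0,(255,0,255)),(.05,(0,255,0))):
    x=-.112-.17*np.sin(th); z=.06+.17*np.cos(th)
    q=proj("wrist",w(P,[[x,y,z] for y in (.085,0,-.085)])); cv2.polylines(im,[np.round(q).astype(int)],False,col,1)
q=proj("wrist",w(P,[[-.11,.13,.19],[-.11,-.13,.19]])); cv2.polylines(im,[np.round(q).astype(int)],False,(255,255,0),1)
cv2.imwrite("pics/w4.png",im)
```

```text
t 12.45 tcp [ 0.6875 -0.0134  0.3943] zax [-0.085 -0.033 -0.996] yawY -2.844 F [-0.5  0.4 -0.5] grip 0.0342 q [ 0.22  0.49  0.4   0.01 -1.56  0.08]
```

View pics/w4.png

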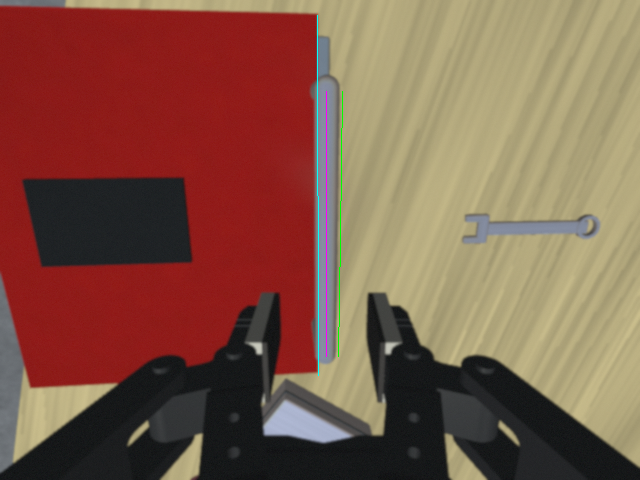

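Run:
```python
from arc import *
rows([([.455,-.3365,.33],None,16)],0.0)
```

```text
[[0.0, 0.015, 0.019, 0.006, 0.0], [0.0, 0.015, 0.019, 0.006, 0.0], [0.0, 0.015, 0.019, 0.006, 0.0], [0.0, 0.015, 0.019, 0.006, 0.0], [0.0, 0.015, 0.019, 0.006, 0.0], [0.0, 0.015, 0.02, 0.006, 0.0], [0.0, 0.015, 0.019, 0.006, 0.0], [0.0, 0.015, 0.02, 0.006, 0.0]]
[[0.0, 0.015, 0.019, 0.006, 0.0], [0.0, 0.015, 0.02, 0.006, 0.0], [0.0, 0.015, 0.019, 0.006, 0.0], [0.0, 0.015, 0.02, 0.006, 0.0], [0.0, 0.015, 0.019, 0.005, 0.0], [0.0, 0.015, 0.02, 0.006, 0.0], [0.0, 0.015, 0.019, 0.005, 0.0], [0.0, 0.015, 0.02, 0.006, 0.0]]
end [ 0.45465431 -0.33642492  0.32979751] [-0.95191084 -0.29215184  0.09226621]
```

Request:
{"fn": "jog_arm", "kwargs": {"deltas": [[[0,0.018,0.023,0.006,0],[0,0.018,0.023,0.006,0],[0,0.018,0.023,0.006,0],[0,0.018,0.023,0.006,0],[0,0.018,0.023,0.006,0],[0,0.018,0.023,0.006,0],[0,0.018,0.023,0.006,0],[0,0.018,0.023,0.006,0]]]}}

```text
time: 13.3
tcp_pos: [0.5454, -0.2091, 0.3547]
orientation: [2.464, -1.809, -0.094]
force: [-0.5, -0.3, -0.1]
grip_width: 0.0
```

Run:
```python
from arc import *
st();rows([([.455,-.3365,.32],None,6)],0.0)
```

```text
t 13.3 tcp [ 0.5454 -0.2091  0.3547] zax [-0.099 -0.031 -0.995] yawY -2.837 F [-0.5 -0.3 -0.1] grip 0.0 q [-0.07  0.32  0.02  0.04 -1.37  0.37]
[[0.0, 0.016, 0.02, 0.008, 0.0], [0.0, 0.016, 0.02, 0.008, 0.0], [0.0, 0.016, 0.02, 0.008, 0.0], [0.0, 0.015, 0.02, 0.008, 0.0], [0.0, 0.016, 0.02, 0.008, 0.0], [0.0, 0.015, 0.02, 0.007, 0.0]]
end [ 0.45507062 -0.3359554   0.32036618] [-0.94891579 -0.29804928  0.10356375]
```

Request:
{"fn": "jog_arm", "kwargs": {"deltas": [[[0,0.016,0.02,0.008,0],[0,0.016,0.02,0.008,0],[0,0.016,0.02,0.008,0],[0,0.016,0.02,0.008,0],[0,0.016,0.02,0.008,0],[0,0.015,0.02,0.008,0],[0,0,0,0,0],[0,0,0,0,0]]]}}

```text
time: 14.1
tcp_pos: [0.4456, -0.3427, 0.312]
orientation: [2.457, -1.813, -0.115]
force: [-0.1, 0.0, 1.0]
grip_width: -0.0
```

Run:
```python
from ov import *; from plan import *
st(); ped=[.5475,-.359,-.207]
im=bot.get_image("wrist")[:,:,::-1].copy()
for l in pedlines(0): cv2.polylines(im,[np.round(proj("wrist",w(ped,l))).astype(int)],False,(255,0,255),1)
s=bot.state(); Rm=R.from_rotvec(s["orientation"]).as_matrix(); print("tip",s["tcp_pos"]+.073*Rm[:,2])
cv2.imwrite("pics/w5.png",im)
```

```text
t 14.1 tcp [ 0.4456 -0.3427  0.312 ] zax [-0.111 -0.024 -0.994] yawY -2.842 F [-0.1  0.   1. ] grip -0.0 q [-0.34  0.3  -0.12  0.06 -1.24  0.62]
tip [ 0.43752261 -0.34421668  0.23938472]
```

View pics/w5.png

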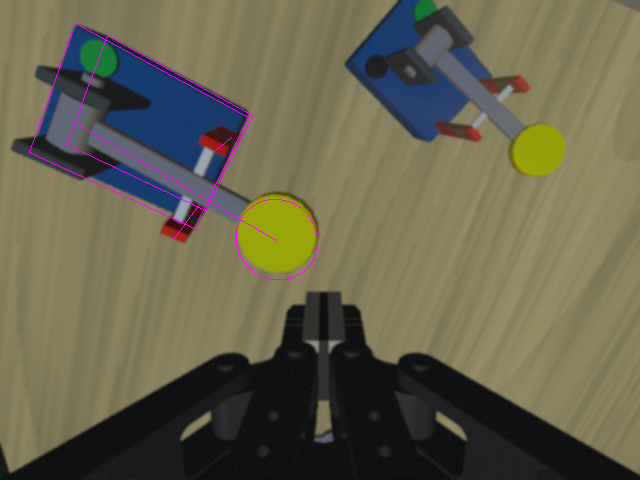

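```bash
cat >> plan.py <<'E'
def tip():
    s=bot.state(); Rm=R.from_rotvec(s["orientation"]).as_matrix(); t=s["tcp_pos"]+.073*Rm[:,2]; print("tip",np.round(t,4)); return t
E
python3 - <<'E'
from plan import *
p=bot.state()["tcp_pos"]
rows([(p+np.array([.449,-.341,.165])-tip(),None,7)],0.0)
E
```

```text
tip [ 0.4375 -0.3442  0.2394]
[[0.0, 0.0, -0.003, 0.01, 0.0], [0.0, 0.0, -0.003, 0.01, 0.0], [0.0, 0.0, -0.003, 0.011, 0.0], [0.0, 0.0, -0.003, 0.01, 0.0], [0.0, 0.0, -0.003, 0.011, 0.0], [0.0, 0.001, -0.003, 0.01, 0.0], [0.0, 0.0, -0.002, 0.011, 0.0]]
end [ 0.45679987 -0.33929735  0.23710705] [-0.94913409 -0.2937452   0.11339418]
```

Request:
{"fn": "jog_arm", "kwargs": {"deltas": [[[0,0,-0.003,0.01,0],[0,0,-0.003,0.01,0],[0,0,-0.003,0.01,0],[0,0,-0.003,0.01,0],[0,0,-0.003,0.01,0],[0,0,-0.003,0.009,0],[0,0,0,0,0],[0,0,0,0,0]]]}}

```text
time: 14.95
tcp_pos: [0.4592, -0.3353, 0.2444]
orientation: [2.462, -1.806, -0.119]
force: [0.2, 0.5, 0.2]
grip_width: -0.0
```

Run:
```python
from plan import *
st();p=bot.state()["tcp_pos"]
rows([(p+np.array([.449,-.341,.145])-tip(),None,7)],0.0)
```

```text
t 14.95 tcp [ 0.4592 -0.3353  0.2444] zax [-0.113 -0.023 -0.993] yawY -2.836 F [0.2 0.5 0.2] grip -0.0 q [-0.32  0.37 -0.2   0.07 -1.1   0.59]
tip [ 0.4509 -0.337   0.1719]
[[0.0, 0.001, -0.0, 0.004, 0.0], [0.0, 0.0, -0.0, 0.004, 0.0], [0.0, 0.001, -0.0, 0.004, 0.0], [0.0, 0.0, -0.0, 0.004, 0.0], [0.0, 0.001, -0.0, 0.004, 0.0], [0.0, 0.0, -0.0, 0.004, 0.0], [0.0, 0.001, -0.0, 0.003, 0.0]]
end [ 0.45734765 -0.33973657  0.21752051] [-0.94741264 -0.29862052  0.1150438 ]
```

Request:
{"fn": "jog_arm", "kwargs": {"deltas": [[[0,0.001,-0.001,0.004,0],[0,0.001,-0.001,0.004,0],[0,0.001,0,0.004,0],[0,0.001,0,0.004,0],[0,0,0,0.004,0],[0,0,0,0.004,0],[0,0,0,0.004,0],[0,0,0,0,0]]]}}

```text
time: 15.75
tcp_pos: [0.4591, -0.3399, 0.2168]
orientation: [2.461, -1.807, -0.115]
force: [-0.8, 1.3, 4.9]
grip_width: 0.0003
```

Run:
```python
from plan import *
st();tip()
```

```text
t 15.75 tcp [ 0.4591 -0.3399  0.2168] zax [-0.111 -0.025 -0.993] yawY -2.837 F [-0.8  1.3  4.9] grip 0.0003 q [-0.33  0.4  -0.23  0.07 -1.04  0.6 ]
tip [ 0.451  -0.3417  0.1442]
```

Contact at about 4.9 N with the tip at 144 mm. Pressing further to ~120 mm.

Request:
{"fn": "jog_arm", "kwargs": {"deltas": [[[0,0,0,0.004,0],[0,0,0,0.004,0],[0,0,0,0.004,0],[0,0,0,0.004,0],[0,0,0,0.004,0],[0,0,0,0.003,0],[0,0,0,0.002,0],[0,0,0,0.001,0]]]}}

```text
time: 16.55
tcp_pos: [0.4562, -0.3394, 0.1983]
orientation: [2.463, -1.803, -0.111]
force: [-2.1, 3.9, 9.4]
grip_width: -0.0001
```

Run:
```python
from plan import *
st();tip()
```

```text
t 16.55 tcp [ 0.4562 -0.3394  0.1983] zax [-0.11  -0.027 -0.994] yawY -2.834 F [-2.1  3.9  9.4] grip -0.0001 q [-0.33  0.41 -0.27  0.07 -0.99  0.59]
tip [ 0.4482 -0.3414  0.1257]
```

Request:
{"fn": "jog_arm", "kwargs": {"deltas": [[[0,0,0,0.003,0],[0,0,0,0.003,0],[0,0,0,0.003,0],[0,0,0,0.002,0],[0,0,0,0.001,0],[0,0,0,0.001,0],[0,0,0,0.001,0],[0,0,0,0.001,0]]]}}

```text
time: 17.35
tcp_pos: [0.4556, -0.339, 0.1954]
orientation: [2.467, -1.796, -0.099]
force: [-2.3, 4.1, 8.8]
grip_width: -0.0003
```

Run:
```python
from plan import *
from ov import pedlines
st();tip()
im=bot.get_image("wrist")[:,:,::-1].copy()
ped=[.547,-.361,-.207]
im2=im.copy()
for l in pedlines(.22): cv2.polylines(im2,[np.round(proj("wrist",w(ped,l))).astype(int)],False,(255,0,255),1)
cv2.imwrite("pics/w6.png",im2)
s=bot.get_image("scene")[:,:,::-1]; cv2.imwrite("pics/s6.png",s)
f=lambda a,k:cv2.resize(a,k,interpolation=cv2.INTER_CUBIC)
cv2.imwrite("pics/c6.png",np.hstack([f(s[150:250,180:270],(360,400)),f(s[220:380,220:360],(350,400))]))
st()
```

```text
t 17.35 tcp [ 0.4556 -0.339   0.1954] zax [-0.105 -0.033 -0.994] yawY -2.83 F [-2.3  4.1  8.8] grip -0.0003 q [-0.33  0.41 -0.28  0.08 -0.97  0.59]
tip [ 0.4479 -0.3414  0.1229]
t 17.45 tcp [ 0.4556 -0.339   0.1955] zax [-0.105 -0.033 -0.994] yawY -2.829 F [-2.4  3.7  9.7] grip -0.0002 q [-0.33  0.41 -0.28  0.08 -0.97  0.59]
```

View pics/w6.png

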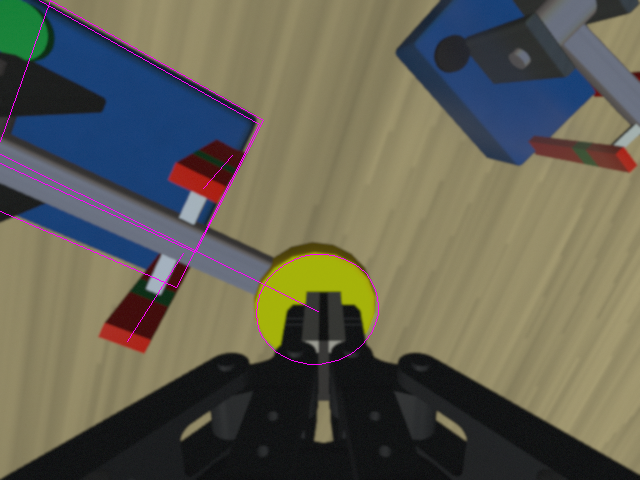

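View pics/c6.png

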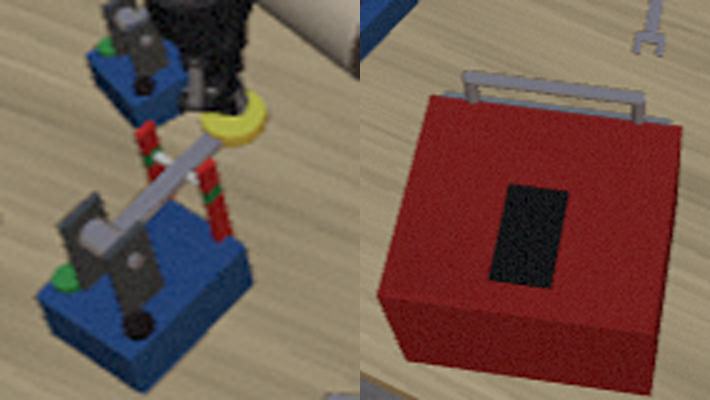

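Run:
```python
from plan import *
from ov import pedlines
im=cv2.imread("pics/s6.png"); ped=[.547,-.361,-.207]
x0,y0,f=195,165,12
a=cv2.resize(im[y0:y0+50,x0:x0+60],None,fx=f,fy=f,interpolation=cv2.INTER_CUBIC)
for l,c in [(pedlines(.14)[2],(0,255,0)),(pedlines(.22)[2],(255,0,255)),(pedlines(.3)[2],(0,0,255))]:
    q=(proj("scene",w(ped,l))-[x0,y0]+.5)*f; cv2.polylines(a,[np.round(q).astype(int)],False,c,1)
for y in(.03,-.03):
    for z in (.11-.0064,.11,.11+.0064):
        q=(proj("scene",w(ped,[[-.04,y,z]]))[0]-[x0,y0]+.5)*f; cv2.circle(a,tuple(int(v) for v in q),3,(255,255,0),-1)
cv2.imwrite("pics/c7.png",a)
```

```text
(no output)
```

View pics/c7.png

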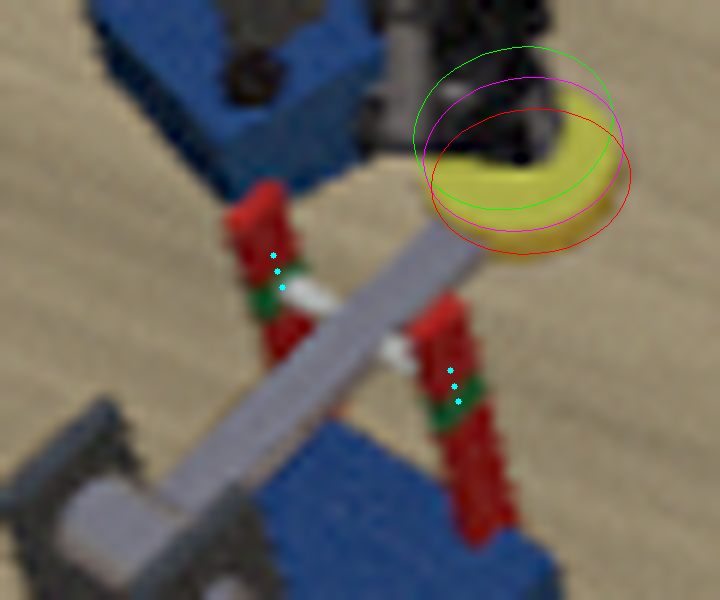

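Request:
{"fn": "jog_arm", "kwargs": {"deltas": [[[0,0,0,0.002,0],[0,0,0,0.002,0],[0,0,0,0.002,0],[0,0,0,0.001,0],[0,0,0,0.001,0],[0,0,0,0.001,0],[0,0,0,0.001,0],[0,0,0,0.001,0]]]}}

```text
time: 18.25
tcp_pos: [0.4553, -0.3386, 0.1968]
orientation: [2.469, -1.79, -0.088]
force: [-0.8, 4.0, 9.2]
grip_width: 0.0003
```

Run:
```python
from plan import *
st();tip()
```

```text
t 18.25 tcp [ 0.4553 -0.3386  0.1968] zax [-0.099 -0.039 -0.994] yawY -2.826 F [-0.8  4.   9.2] grip 0.0003 q [-0.33  0.41 -0.28  0.08 -0.96  0.59]
tip [ 0.4481 -0.3415  0.1242]
```

Request:
{"fn": "jog_arm", "kwargs": {"deltas": [[[0,0,0,0.001,0],[0,0,0,0.001,0],[0,0,0,0.001,0],[0,0,0,0.001,0],[0,0,0,0.001,0],[0,0,0,0.001,0],[0,0,0,0.001,0],[0,0,0,0.001,0]]]}}

```text
time: 19.05
tcp_pos: [0.4554, -0.3382, 0.2]
orientation: [2.472, -1.785, -0.077]
force: [-2.0, 3.2, 7.9]
grip_width: -0.0001
```

Run:
```python
from plan import *
st();tip()
for i in range(10): s=bot.get_image("scene")
t=bot.get_image("top")
st();tip()
cv2.imwrite("pics/s8.png",s[:,:,::-1]); cv2.imwrite("pics/t8.png",t[:,:,::-1])
f=lambda a,k:cv2.resize(a,k,interpolation=cv2.INTER_CUBIC)
cv2.imwrite("pics/c8.png",np.hstack([f(s[160:220,190:260,::-1],(400,343)),f(t[100:310,90:380,::-1],(400,343))]))
```

```text
t 19.05 tcp [ 0.4554 -0.3382  0.2   ] zax [-0.094 -0.045 -0.995] yawY -2.822 F [-2.   3.2  7.9] grip -0.0001 q [-0.32  0.4  -0.28  0.09 -0.96  0.59]
tip [ 0.4485 -0.3415  0.1274]
t 19.6 tcp [ 0.4554 -0.3383  0.2   ] zax [-0.094 -0.045 -0.995] yawY -2.822 F [-0.9  3.   8.7] grip -0.0001 q [-0.32  0.4  -0.28  0.09 -0.96  0.59]
tip [ 0.4485 -0.3415  0.1274]
```

View pics/c8.png

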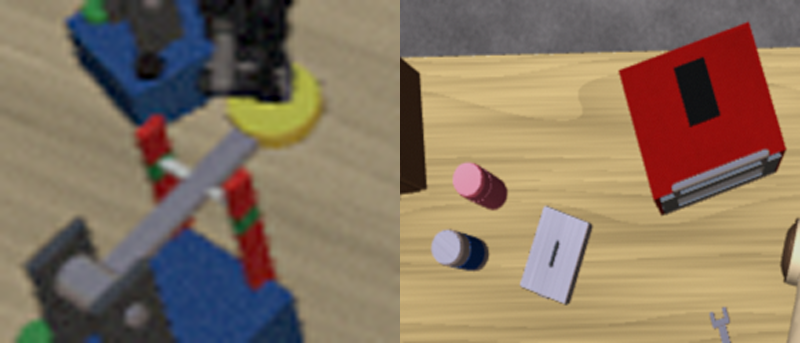

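Request:
{"fn": "jog_arm", "kwargs": {"deltas": [[[0,0,0,0.004,0],[0,0,0,0.004,0],[0,0,0,0.004,0],[0,0,0,0.004,0],[0,0,0,0.004,0],[0,0,0,0.003,0],[0,0,0,0.003,0],[0,0,0,0.003,0]]]}}

```text
time: 20.4
tcp_pos: [0.4539, -0.338, 0.1836]
orientation: [2.476, -1.779, -0.065]
force: [-2.8, 5.0, 11.6]
grip_width: -0.0001
```

Run:
```python
from plan import *
st();tip()
for i in range(4): s=bot.get_image("scene")
st();tip()
```

```text
t 20.4 tcp [ 0.4539 -0.338   0.1836] zax [-0.088 -0.05  -0.995] yawY -2.818 F [-2.8  5.  11.6] grip -0.0001 q [-0.32  0.42 -0.31  0.1  -0.91  0.59]
tip [ 0.4475 -0.3416  0.111 ]
t 20.6 tcp [ 0.454  -0.338   0.1837] zax [-0.088 -0.05  -0.995] yawY -2.818 F [-3.   5.5 10.8] grip -0.0001 q [-0.32  0.42 -0.31  0.1  -0.91  0.59]
tip [ 0.4475 -0.3416  0.1111]
```

Request:
{"fn": "jog_arm", "kwargs": {"deltas": [[[0,0,0,0,0],[0,0,0,0,0],[0,0,0,0,0],[0,0,0,0,0],[0,0,0,0.001,0],[0,0,0,0.002,0],[0,0,0,0.002,0],[0,0,0,0.002,0]]]}}

```text
time: 21.4
tcp_pos: [0.4539, -0.3375, 0.1907]
orientation: [2.478, -1.773, -0.053]
force: [-2.5, 4.2, 10.0]
grip_width: 0.0
```

Run:
```python
from plan import *
st();tip()
for i in range(4): s=bot.get_image("scene")
st();tip()
```

```text
t 21.4 tcp [ 0.4539 -0.3375  0.1907] zax [-0.083 -0.056 -0.995] yawY -2.814 F [-2.5  4.2 10. ] grip 0.0 q [-0.32  0.4  -0.31  0.1  -0.92  0.59]
tip [ 0.4478 -0.3416  0.1181]
t 21.6 tcp [ 0.4539 -0.3375  0.1907] zax [-0.083 -0.056 -0.995] yawY -2.814 F [-2.3  4.2  9.9] grip -0.0 q [-0.32  0.4  -0.31  0.1  -0.92  0.59]
tip [ 0.4478 -0.3416  0.1181]
```

Run:
```python
from plan import *
for i in range(22): s=bot.get_image("scene")
t=bot.get_image("top")
st();tip()
f=lambda a,k:cv2.resize(a,k,interpolation=cv2.INTER_CUBIC)
cv2.imwrite("pics/c9.png",np.hstack([f(s[160:220,190:260,::-1],(400,343)),f(t[100:360,90:380,::-1],(400,343))]))
d=cv2.absdiff(t[190:355,90:350],cv2.cvtColor(cv2.imread("pics/top0.png"),cv2.COLOR_BGR2RGB)[190:355,90:350]); 
print("changed px in case/can region",(d[:, :145].max(2)>40).sum(),"wrench region",(d[90:,215:255].max(2)>40).sum())
```

```text
t 22.75 tcp [ 0.4539 -0.3375  0.1907] zax [-0.083 -0.056 -0.995] yawY -2.814 F [-1.8  4.  10. ] grip -0.0002 q [-0.32  0.4  -0.31  0.1  -0.92  0.59]
tip [ 0.4478 -0.3416  0.1181]
changed px in case/can region 0 wrench region 0
```

View pics/c9.png

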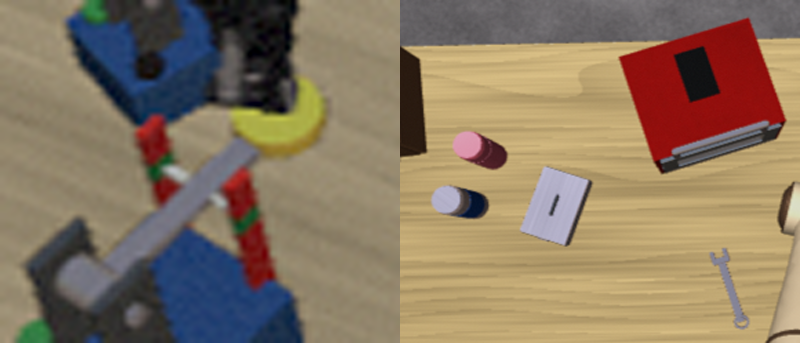

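The crop shows the pointer level with the green bands at (162,172) and (243,218). The door is shut, and the case, can and wrench are unmoved. The press is steady, so I'm handing in.

```bash
python3 -c "
from bench import bot
bot.close_job()
print(bot.state()['force'],bot.state()['tcp_pos'])"
```

```text
the job is handed in; nothing more can be done
the job is handed in; nothing more can be done
```

I did the guard check and handed it in at about 22.8 s, with the arm still pressing the lever; no verdict was reported. I gripped the door handle, swung the door down to its stop at about 1.15 rad, and pushed it shut. Then I pressed the largest blue box's lever with closed fingertips.

**Last checks**
- **Lever:** the fingertip held steady at 118 mm for over 1 s, which puts the lever at about 0.23 rad with about 10 N. The picture shows the pointer on the green band. The angle comes from the fingertip height, as there is no direct reading of it.
- **Door:** the bar lined up with the shut position in the wrist picture after release, and the final top view shows it still shut.
- **Case, can and wrench:** no changed pixels against the first top picture.

**What went wrong or disagreed**
- **Lever position:** after the first good hold the lever crept up to about 0.17 rad. My correction then pushed it to about 0.285 rad, close to the 0.30 limit, before I settled it. By these estimates it stayed on the green band.
- **Tool tilt:** the tool leaned about 0.1 rad while pushing the door and stayed tilted, with no visible effect on the press.
- **Pedestal description:** the blue box stands about 40 mm further forward than the text says. The pad, plates and pivot did match, so I used those.

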